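# Fit the keyed hub on the inspection fixture's keyed shaft

## Task

Pick up the aluminium hub with the square neck and put it on the upright keyed shaft of the inspection fixture. Turn it under light pressure until the tab in its bore drops into the shaft's keyway, bring it gently down until it sits fully home, flat on the round steel seat, and let go; never force or hammer it. Leave the other things on the bench where they are.

Things in the scene. Friction and masses are not known exactly. Their poses are not given: they have to be found in the camera images.
- hub: loose aluminium hub, 0.2-0.45 kg, upright on the bench. Origin: centre of underside, z up the bore. Disc 66 mm across, 10 mm thick; on it a square neck 42 mm across flats (facing hub +-x, +-y), 30 mm tall: 40 mm in all. Through bore 30 mm (lowest 5 mm widened to 34 as lead-in). Grip the neck from above on two opposite flats
- tab (a point): the hub's one tab, 6 mm wide, jutting into the bore from the hub's -x side to 9 mm from the axis. It fills only the top 10 mm of the bore, so the bore goes 30 mm down over the shaft before the tab meets the shaft's end. This point: on the tab's top face, 13 mm from the bore axis, 40 mm above the hub's underside; axes as the hub's
- fixture: inspection fixture bolted to the bench: grey block 110 x 110 x 40 mm, on it a round steel seat 76 mm across, 6 mm thick, with the upright keyed shaft in its centre. Origin: centre of the block's underside at bench level, on the shaft axis; z up. A black clamp screw sticks 26 mm out of its -x side, 20 mm above the bench
- seat (a point): centre of the seat's top face, on the shaft's axis, 46 mm above the bench; axes as the fixture's. With its tab resting on the shaft's end the hub's underside stands 15 mm above the seat; with the tab in the keyway it goes down to 0. The tab has about 0.1 rad of play to either side in the keyway
- shaft_top (a point): centre of the shaft's top end, 45 mm above the seat; axes as the fixture's. Shaft 27 mm across, its top 3 mm reduced to 24; it does not turn. One keyway, 9 mm wide, floor 7.5 mm from the axis, open at the top, runs its whole length. Its direction is given by NO pose: anywhere within 0.6 rad of the fixture's -x (clamp screw) side; find it by feel or by eye
- plain_collar: bystander: plain round aluminium collar 48 mm across, 22 mm tall, without tab or neck; origin: centre of its underside
- v_block: bystander: steel channel block 50 x 40 x 38 mm with a groove along its top; origin: centre of its underside
- tape_roll: bystander: amber roll of tape 90 mm across, 25 mm tall, lying flat; origin: centre of its underside
- gauge_block: bystander: steel gauge block 35 x 30 x 20 mm; origin: centre of its underside
Not all that is in view belongs to the job. What is shaped like the hub but brown or yellow is not meant.

How it is judged:
On the way:
1. the hub's bore is threaded over the shaft, 10 mm or more of the shaft inside it (horizontal distance between hub and seat below 0.004 m and z of hub in the frame of seat below 0.035 m and angle between hub's own z axis and vertical below 0.2 rad).
At the end, for the whole second after the job is handed in: the hub stands on the shaft with its underside within 3 mm of the seat (only possible with the tab in the keyway), within 4 mm of the shaft's axis, upright within 0.06 rad, at rest and released (z of hub in the frame of seat between -0.003 and 0.003 m and horizontal distance between hub and seat below 0.004 m and angle between hub's own z axis and vertical below 0.06 rad and linear speed of hub below 0.02 m/s); the robot touches nothing.
It fails at once if the hub is forced or struck on the fixture: more than 60 N between them (contact force between hub and fixture above 60 N).
It fails at once if a bystander is moved more than 20 mm (distance of any of plain_collar, v_block, tape_roll, gauge_block from where it was at the start of the episode above 0.02 m).
It also fails if it takes over 54 s, if anything falls off the work surface, if the arm or the gripper's body presses on something with over 40 N, if the wrist force passes 120 N, or if a joint passes its speed limit or range.

## Robot

A 6-joint arm with a two-finger parallel gripper is mounted at the origin on the work surface. World frame = base frame: x ahead of the robot, y to its left, z up, the work surface at z = 0. Lengths are in m, angles in rad, forces in N, time in s.
With the tool pointing down it reaches from about 0.35 to 0.975 m from the base axis. Payload 7.1 kg.
Tool frame: the origin (TCP) lies midway between the tips of the shut fingers; the grasp point (between the pads) lies 19 mm behind it; z points along the fingers, y is the line along which they close (so a half turn about z gives the same grasp; the last joint's range is limited). The gripper opens to 88 mm and grips with 3 to 60 N. Pads are 20 mm wide; open, the fingers measure 115 mm over their backs; the gripper's body (75 mm by 178 mm) begins 61 mm behind the grasp point.
Start: joints at [1.156, 0.423, 1.63, -0, 1.089, -0.019], TCP at [0.241, 0.577, 0.223] pointing down, gripper open.
Joint ranges: [-3, 3], [-0.9, 2.11], [0.09, 2.58], [-1.31, 4.45], [0.11, 2.69], [-2.54, 2.54]. Speed limits (rad/s): [2.39, 2.39, 3.01, 3.14, 3.14, 3.14].

## Interface

Orientations are given as a unit quaternion [w, x, y, z].
In Python, from station import move_pose, movel, movej, command_gripper, wait, inverse_kinematics, read_camera, camera_info, MotionError, job_done, get_time, get_joint_pos, get_qvel, get_effort, get_tcp_pos, get_ee_rot, get_ft_force, get_ft_torque, get_grip_width, get_finger_force gives the robot as it stands. Calls block until the motion is done:
- move_pose(position, orientation): joint-space move of the TCP to a pose.
- movel(position, frame=None, v=0.15, until_force=None): straight line of the TCP; frame=None keeps the orientation; v is the mean speed in m/s. With until_force (N) it stops when the force on the tool has changed by that much, and returns True; else False.
- movej(angles): joint-space move.
- command_gripper(opening): opening from 0.0 (shut) to 1.0 (fully open); the grip force is fixed at half the most; returns when the fingers have stopped.
- wait(seconds).
- inverse_kinematics(position, orientation): joint angles nearest the present ones, or None.
- read_camera(name): name is "scene" or "top"; returns the picture (384x512x3 uint8, red, green, blue); there is no depth.
- camera_info(name): a dict with "intrinsics" (3x3 intrinsics, pixels), "dist" ([k1, k2, p1, p2, k3] as OpenCV has them; the pictures are not rectified), "T" (4x4, takes a point from camera to world coordinates). Camera axes: x right, y up, looking along -z (the intrinsics and any distortion apply to the point x, -y, -z); pixel columns grow to the right and rows downward; lengths in m; the calibration is good to about 2 mm. A picture is of the moment at which its call begins. camera_info takes no time and is no camera call.
A pose or a line that the arm cannot do raises MotionError and nothing moves.
- job_done(): hands the job in; it is judged then, once.
Readings, each from a call of its own:
- get_time(): time.
- get_joint_pos(): joint angles.
- get_qvel(): joint speeds.
- get_effort(): joint torques, N m.
- get_tcp_pos(): TCP position.
- get_ee_rot(): TCP orientation.
- get_ft_force(): force on the tool from outside, world axes, zero at the start.
- get_ft_torque(): the same for the moment, N m.
- get_grip_width(): opening from 0.0 (shut) to 1.0 (fully open).
- get_finger_force(): force on a finger pad.
Only numpy, scipy, OpenCV 4.12 (cv2) and the standard library are available. Lean on these libraries where they do the work, as an engineer would, in place of code of your own. Each camera call takes 0.05 s, during which the arm holds its last target. There are 200 camera calls.

## Working session

There is one attempt and no reset: what is moved stays moved. The work goes in short steps, each a Python script; the robot and the scene stay as the last script left them, time stands still between calls to the robot, and variables do not carry over. Pictures are saved under pics/ and viewed, at most 10 in all, crops included, and the job is handed in when it is done.

```bash
ls; mkdir -p pics
python3 - <<'E'
from station import *
import cv2,numpy as np
for n in("scene","top"):
    im=read_camera(n); np.save(f"pics/{n}0.npy",im); cv2.imwrite(f"pics/{n}0.png",cv2.resize(im[:,:,::-1],(800,600),interpolation=cv2.INTER_CUBIC))
    c=camera_info(n); print(n,np.round(c["intrinsics"],1).tolist(),c["dist"],np.round(c["T"],3).tolist())
print(get_time(),get_ee_rot(),get_tcp_pos())
E
```

```text
pics
scene [[386.6, 0.0, 250.9], [0.0, 386.6, 188.3], [0.0, 0.0, 1.0]] [-0.03301254  0.          0.          0.          0.        ] [[0.578, -0.676, 0.456, 1.071], [0.816, 0.488, -0.31, -0.313], [-0.013, 0.552, 0.834, 0.951], [0.0, 0.0, 0.0, 1.0]]
top [[354.2, 0.0, 257.9], [0.0, 354.2, 194.2], [0.0, 0.0, 1.0]] [-0.0389401  0.         0.         0.         0.       ] [[-0.016, 0.991, -0.129, 0.495], [-1.0, -0.017, -0.007, 0.002], [-0.01, 0.129, 0.992, 1.086], [0.0, 0.0, 0.0, 1.0]]
0.1 [-1.60093068e-04  1.96605153e-01  9.80482513e-01 -6.56142104e-04] [0.240726   0.57624292 0.22197638]
```

View pics/scene0.png

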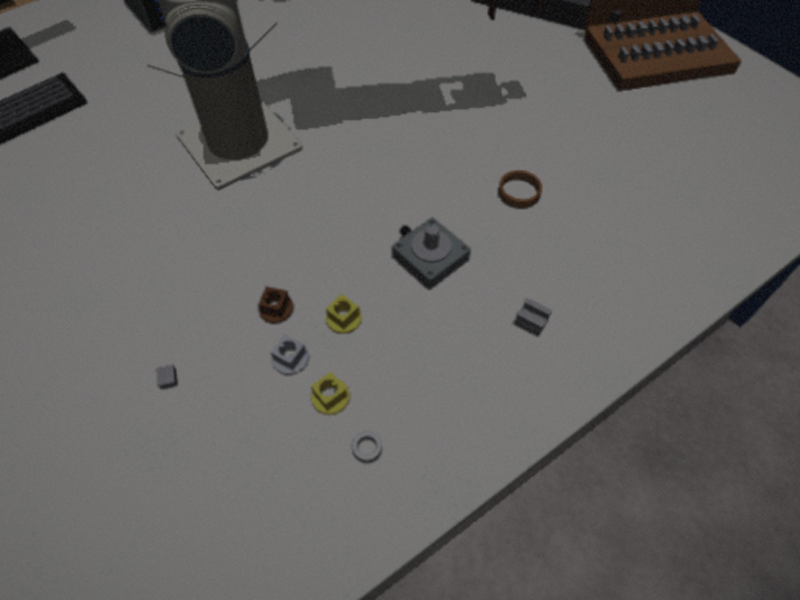

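View pics/top0.png

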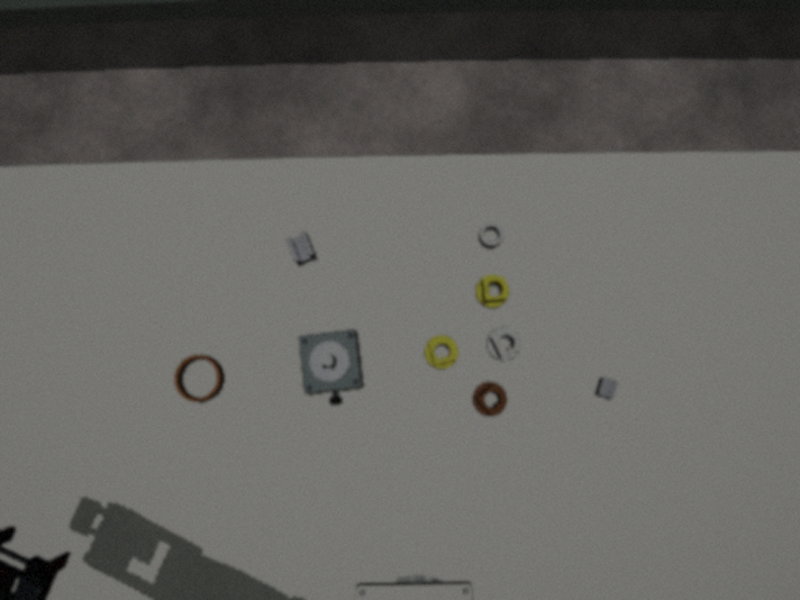

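The scene view shows the grey hub at (289,353) with brown and yellow decoys around it, and the fixture at (432,245) with its clamp screw at (405,230). The top view shows the hub at (502,345), and the fixture at (331,362) with its screw at (336,398). Next I'll average some frames and enlarge both.

```bash
cat > h.py <<'E'
import cv2,numpy as np
from station import *
def avg(n,k=12): return np.mean([read_camera(n).astype(np.float32) for _ in range(k)],0)
def ray(n,uv):
    c=camera_info(n);p=cv2.undistortPoints(np.float32(uv).reshape(-1,1,2),np.array(c["intrinsics"]),np.array(c["dist"])).reshape(-1,2)
    T=np.array(c["T"]);d=np.c_[p[:,0],-p[:,1],-np.ones(len(p))]@T[:3,:3].T
    return T[:3,3],d
def onz(n,uv,z):
    o,d=ray(n,uv);return o+d*((z-o[2])/d[:,2])[:,None]
def proj(n,P):
    c=camera_info(n);T=np.array(c["T"]);p=(np.atleast_2d(P)-T[:3,3])@T[:3,:3]
    return cv2.projectPoints((p*[1,-1,-1]).astype(np.float64),np.zeros(3),np.zeros(3),np.array(c["intrinsics"]),np.array(c["dist"]))[0].reshape(-1,2)
def crop(im,x,y,r,s):
    c=im[y-r:y+r,x-r:x+r];c=(c-c.min())/(c.max()-c.min())*255
    return cv2.resize(c.astype(np.uint8)[:,:,::-1],(s,s),interpolation=cv2.INTER_CUBIC)
E
python3 - <<'E'
from h import *
a=avg("scene");b=avg("top");np.save("pics/sa.npy",a);np.save("pics/ta.npy",b)
k=512/800
# scale 300px / 48px = 6.25
t=np.vstack([np.hstack([crop(b,int(502*k),int(345*k),20,300),crop(b,int(331*k),int(365*k),26,300)]),np.hstack([crop(a,int(289*k),int(353*k),20,300),crop(a,int(432*k),int(248*k),28,300)])])
cv2.imwrite("pics/crops.png",t)
for u in [(502,345)]:print(int(502*k),int(345*k),int(331*k),int(365*k),int(289*k),int(353*k),int(432*k),int(248*k))
E
```

```text
321 220 211 233 184 225 276 158
```

View pics/crops.png

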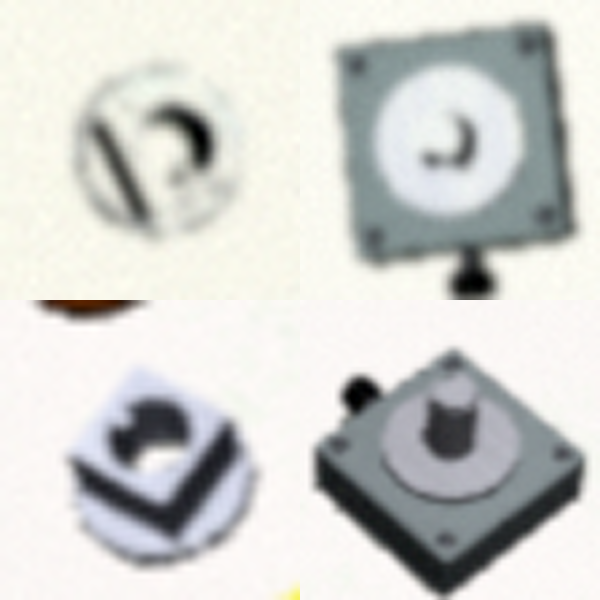

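The crops are clear. In the scene view the hub's neck top corners are at about (70,458), (172,512), (235,424) and (137,367), with the tab on the upper-left flat. On the fixture, the seat disc and block corners are visible, and there is a dark notch near the shaft's lower left in the top view. I'll compute the poses now.

Run:
```python
from h import *
a=np.load("pics/sa.npy");b=np.load("pics/ta.npy")
def un(x,y,cx,cy,r): s=300/(2*r); return [cx-r+(x+.5)/s-.5,cy-r+(y+.5)/s-.5]
# hub neck top corners, scene: left,near,right,far
hc=np.array([un(x,y-300,184,225,20) for x,y in[(70,458),(172,512),(235,424),(137,367)]])
P=onz("scene",hc,.04);print("hub corners",P.round(4).tolist(),"c",P.mean(0).round(4))
d=[np.linalg.norm(P[i]-P[(i+1)%4]).round(4) for i in range(4)];print(d)
e=[np.degrees(np.arctan2(*(P[(i+1)%4]-P[i])[1::-1])).round(1) for i in range(4)];print("edges",e)
tab=onz("scene",[un(120,122,184,225,20)],.04)[0];print("tab",tab.round(4))
print("disc top view c",onz("top",[un(157,150,321,220,20)],.006).round(4))
# seat ellipse top
for n,im,cx,cy,r in(("top",b,211,233,26),("scene",a,276,158,28)):
    g=crop(im,cx,cy,r,300).astype(int); 
    lo=g.min(2); m=(lo>190).astype(np.uint8)
    cs,_=cv2.findContours(m,cv2.RETR_EXTERNAL,cv2.CHAIN_APPROX_NONE)
    c=min(cs,key=lambda c:abs(cv2.boundingRect(c)[0]+cv2.boundingRect(c)[2]/2-150)+abs(cv2.boundingRect(c)[1]+cv2.boundingRect(c)[3]/2-140)+(0 if 8000<cv2.contourArea(c)<40000 else 999))
    h=cv2.convexHull(c);el=cv2.fitEllipse(h);print(n,cv2.contourArea(c),el)
    q=[un(x,y,cx,cy,r) for x,y in h.reshape(-1,2)];W=onz(n,q,.046)
    A=np.c_[2*W[:,:2],np.ones(len(W))];s=np.linalg.lstsq(A,(W[:,:2]**2).sum(1),rcond=None)[0];print(" seat",s[:2].round(4),"R",np.sqrt(s[2]+s[0]**2+s[1]**2).round(4))
fc=[un(x-300,y-300,276,158,28) for x,y in[(317,458),(443,570),(583,460),(455,350)]]
F=onz("scene",fc,.04);print("fix",F.round(4).tolist(),F.mean(0).round(4),[np.degrees(np.arctan2(*(F[(i+1)%4]-F[i])[1::-1])).round(1) for i in range(4)],[np.linalg.norm(F[i]-F[(i+1)%4]).round(4) for i in range(4)])
tc=[un(x-300,y,211,233,26) for x,y in[(337,47),(545,27),(568,235),(363,262)]]
F=onz("top",tc,.04);print("fixtop",F.round(4).tolist(),F.mean(0).round(4),[np.degrees(np.arctan2(*(F[(i+1)%4]-F[i])[1::-1])).round(1) for i in range(4)])
print("screw top",onz("top",[un(173,285,211,233,26)],.02).round(4))
```

```text
hub corners [[0.5478, -0.2125, 0.04], [0.5877, -0.1936, 0.04], [0.5704, -0.1575, 0.04], [0.5293, -0.1745, 0.04]] c [ 0.5588 -0.1845  0.04  ]
[np.float64(0.0441), np.float64(0.04), np.float64(0.0444), np.float64(0.0423)]
edges [np.float64(25.3), np.float64(115.6), np.float64(-157.6), np.float64(-64.0)]
tab [ 0.5455 -0.1907  0.04  ]
disc top view c [[ 0.5547 -0.1821  0.006 ]]
top 16495.5 ((148.73683166503906, 138.94491577148438), (144.74407958984375, 148.31668090820312), 40.42093276977539)
 seat [0.5256 0.1511] R 0.0372Traceback (most recent call last):
  File "<stdin>", line 17, in <module>
cv2.error: OpenCV(4.12.0) /io/opencv/modules/imgproc/src/shapedescr.cpp:361: error: (-201:Incorrect size of input array) There should be at least 5 points to fit the ellipse in function 'fitEllipseNoDirect'
```

Run:
```python
from h import *
a=np.load("pics/sa.npy");b=np.load("pics/ta.npy")
def un(x,y,cx,cy,r): s=300/(2*r); return [cx-r+(x+.5)/s-.5,cy-r+(y+.5)/s-.5]
def ang(F): return [np.degrees(np.arctan2(*(F[(i+1)%4]-F[i])[1::-1])).round(1) for i in range(4)]
fc=[un(x-300,y-300,276,158,28) for x,y in[(317,458),(443,570),(583,460),(455,350)]]
F=onz("scene",fc,.04);print("fix",F.mean(0).round(4),ang(F),[np.linalg.norm(F[i]-F[(i+1)%4]).round(4) for i in range(4)])
tc=[un(x-300,y,211,233,26) for x,y in[(337,47),(545,27),(568,235),(363,262)]]
F=onz("top",tc,.04);print("fixtop",F.mean(0).round(4),ang(F))
print("screw top",onz("top",[un(173,285,211,233,26)],.02).round(4))
# seat in scene: extremes of ellipse by eye
q=[un(x-300,y-300,276,158,28) for x,y in[(381,445),(522,445),(450,498)]]
W=onz("scene",q,.046)[:,:2];A=np.c_[2*W,np.ones(3)];s=np.linalg.solve(A,(W**2).sum(1));print("seat scene",s[:2].round(4),np.sqrt(s[2]+s[0]**2+s[1]**2))
# disc of the hub in the top view, dark/bluish contrast
g=cv2.resize(b[196:244,296:346],None,fx=12,fy=12,interpolation=cv2.INTER_CUBIC)
bl=g[...,2]-g[...,0];v=g.mean(2)
st=lambda z:((np.clip((z-np.percentile(z,1))/(np.percentile(z,99)-np.percentile(z,1)),0,1))*255).astype(np.uint8)
v=np.clip(v,np.median(v)-25,np.median(v)+25)
cl=np.clip(cv2.resize(b[200:252,184:236],(600,576),interpolation=cv2.INTER_CUBIC).mean(2),40,None)
g2=cv2.resize(a[205:245,164:204],(400,400),interpolation=cv2.INTER_CUBIC)
sh=cv2.resize(a[135:170,262:292],(400,467),interpolation=cv2.INTER_CUBIC).mean(2)
st4=cv2.resize(b[212:248,194:230],(400,400),interpolation=cv2.INTER_CUBIC).mean(2)
o=np.hstack([cv2.resize(st(v),(400,384)),cv2.resize(st(bl),(400,384))])
cv2.imwrite("pics/c2.png",cv2.resize(o,(800,384)))
cv2.imwrite("pics/c3.png",np.hstack([st(st4),st(sh[:400])]))
for n in("top","scene"):print(n,proj(n,[[.5256,.1511,.091],[.5256,.1511,.046]]).round(2).tolist())
```

```text
fix [0.5299 0.145  0.04  ] [np.float64(6.1), np.float64(97.2), np.float64(-175.2), np.float64(-81.0)] [np.float64(0.1017), np.float64(0.1086), np.float64(0.1054), np.float64(0.1111)]
fixtop [0.524  0.1497 0.04  ] [np.float64(-85.4), np.float64(-174.0), np.float64(96.6), np.float64(7.3)]
screw top [[0.4509 0.1422 0.02  ]]
seat scene [0.5252 0.1496] 0.03907708354588895
top [[208.06, 230.18], [210.35, 230.62]]
scene [[276.98, 146.13], [276.33, 155.86]]
```

View pics/c2.png

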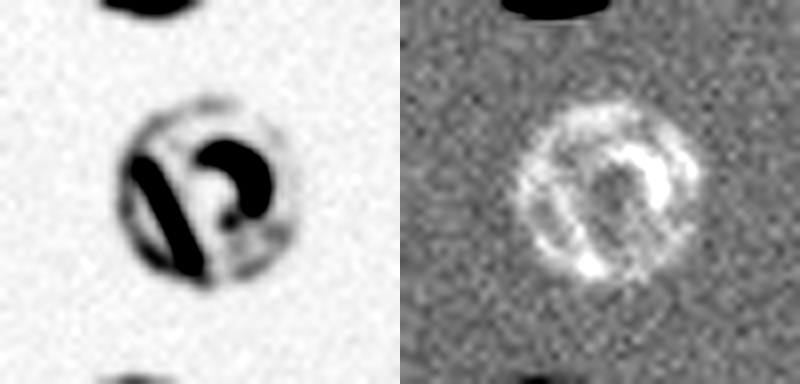

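View pics/c3.png

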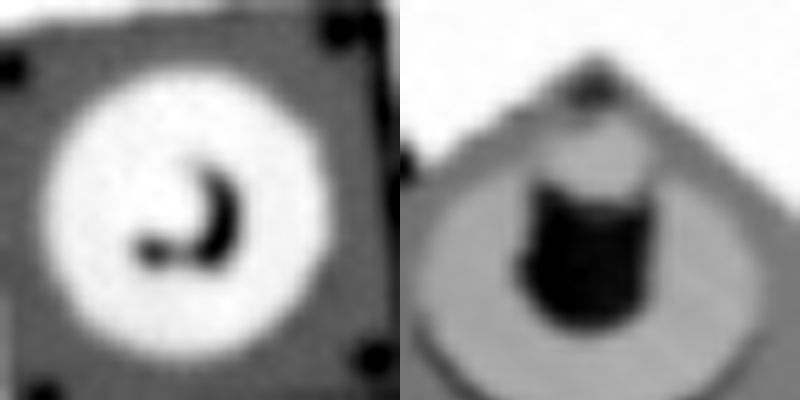

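The contrast-stretched views settle two things:
- **Hub:** the disc outline is centred at about (208,190) in the left panel. That puts the hub near (0.555, -0.182) with a yaw of about 25°.
- **Keyway:** a dark notch sits at (152,253) while the shaft's end projects to (162,207). The keyway therefore points at a world angle of about 168°.

I'll grip along hub y first, then along hub x, which centres the hub in both directions.

```bash
cat >> h.py <<'E'
def Q(deg):
    t=np.radians(deg)/2+np.pi/4  # axis direction of the half turn
    return [0,np.cos(t),np.sin(t),0]
def yaw():
    w,x,y,z=get_ee_rot();return np.degrees(np.arctan2(1-2*(x*x+z*z),2*(x*y-w*z)))
E
python3 - <<'E'
from h import *
print("t",get_time(),"yaw",yaw())
c=np.array([.556,-.183])
# neck's +y face seen in the top view
p=onz("top",[[296+167/8-.5,196+217/8-.5]],.025)[0][:2];t=np.radians(115);n=np.array([np.cos(t),np.sin(t)])
print("dist face-centre",(p-c)@n)
print(inverse_kinematics([*c,.1],Q(-65)),inverse_kinematics([*c,.1],Q(25)))
move_pose([*c,.11],Q(-65))
print("yaw",yaw(),get_tcp_pos())
movel([*c,.014],v=.1)
command_gripper(0.3); print(get_grip_width()*88,get_finger_force())
command_gripper(0.8)
movel([*c,.06],v=.15); movel([*c,.06],frame=Q(25),v=.15) if 0 else move_pose([*c,.06],Q(25))
movel([*c,.014],v=.1)
command_gripper(0.3); print(get_grip_width()*88,get_finger_force(),get_ft_force())
print("t",get_time())
im=read_camera("scene");cv2.imwrite("pics/g.png",crop(im.astype(float),184,225,45,500))
E
```

```text
t 1.3 yaw 67.32356547150017
dist face-centre 0.022668961425741985
[-3.38300236e-01  5.30411269e-01  1.79454568e+00 -4.44089210e-16
  8.16635702e-01  7.96163778e-01] [-3.38300236e-01  5.30411269e-01  1.79454568e+00 -4.44089210e-16
  8.16635702e-01 -7.74632549e-01]
yaw -64.93086597296488 [ 0.55631421 -0.18232334  0.11011157]
42.20410527278853 29.984926879405975
41.83488150805715 30.000912845134735 [-2.03536047 -1.43112665  5.37001984]
t 9.75
```

View pics/g.png

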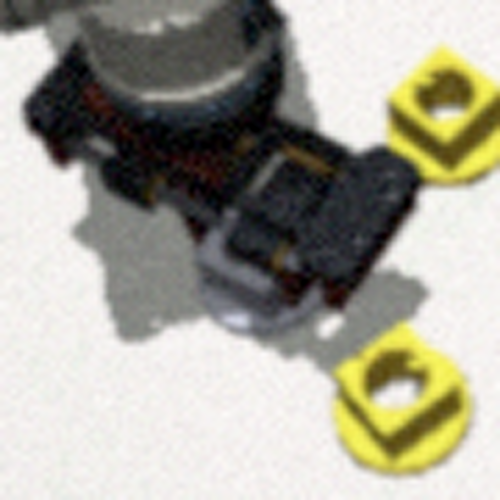

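The scene crop shows the gripper closed on the hub's neck at about (250,270), clear of both yellow decoys. Both grips read 42 mm. I'll lift it, carry it over and lower it with a force guard.

Run:
```python
from h import *
s=np.array([.5255,.1507])
p=get_tcp_pos();movel([p[0],p[1],.17],v=.2)
move_pose([*s,.17],Q(-12));print(get_tcp_pos(),yaw(),get_grip_width()*88)
movel([*s,.115],v=.15)
wait(.2);f0=get_ft_force();print("f0",f0.round(2) if hasattr(f0,'round') else f0,get_tcp_pos())
for n in("scene","top"):np.save(f"pics/{n}_h.npy",read_camera(n))
hit=movel([*s,.092],v=.03,until_force=6)
print(hit,get_tcp_pos(),np.round(np.array(get_ft_force())-f0,2),np.round(get_ft_torque(),2),get_time())
```

```text
[0.52549081 0.15013872 0.16944725] -11.983631405701297 41.82065601926878
f0 [ 0.83  0.95 -3.71] [0.52638604 0.15075032 0.11609837]
True [0.52463403 0.15051169 0.10043521] [-1.07 -1.23  0.01] [-0.12  0.06 -0.  ] 13.3333
```

Run:
```python
from h import *
s=np.array([.5255,.1507])
def st(l):print(l,np.round(get_tcp_pos(),4),np.round(get_ft_force(),2),np.round(get_ft_torque(),3),round(get_time(),2))
st("now")
hit=movel([*s,.088],v=.02,until_force=8);st(hit);wait(.2);st("settled")
```

```text
now [0.5246 0.1505 0.1004] [-0.23 -0.28 -3.7 ] [-0.116  0.065 -0.005] 13.33
False [0.5246 0.1505 0.0875] [-4.99 -0.78 -6.04] [-0.307  0.861  0.016] 14.13
settled [0.5246 0.1505 0.0876] [-4.77 -1.53 -6.16] [-0.355  1.    -0.001] 14.33
```

```bash
cat >> h.py <<'E'
def st(l):print(l,np.round(get_tcp_pos(),4),np.round(get_ft_force(),2),np.round(get_ft_torque(),3),round(get_time(),2))
E
python3 - <<'E'
from h import *
for s in([.5245,.1505],[.5235,.1503]):
    movel([*s,.0875],v=.01);wait(.1);st(s)
hit=movel([*s,.0755],v=.015,until_force=6);st(hit)
E
```

```text
[0.5245, 0.1505] [0.5245 0.1505 0.0876] [-3.05 -1.62 -4.68] [-0.298  0.755 -0.001] 14.7
[0.5235, 0.1503] [0.5242 0.1505 0.0878] [-1.14 -0.23 -4.23] [-0.131  0.175 -0.   ] 15.05
False [0.5236 0.1503 0.0755] [-0.11  0.33 -3.7 ] [ 0.001  0.104 -0.   ] 16.0
```

Run:
```python
from h import *
s=[.5236,.1503]
hit=movel([*s,.068],v=.015,until_force=5);st(hit);wait(.1);st("")
```

```text
False [0.5236 0.1503 0.0679] [ 0.11 -0.37 -4.8 ] [-0.073  0.091 -0.037] 16.65
 [0.5237 0.1503 0.0681] [ 0.61  0.82 -4.1 ] [-0.096  0.082 -0.041] 16.75
```

The tab went past the shaft's end with almost no force, so it is in the keyway. I'll continue gently onto the seat.

Run:
```python
from h import *
s=[.5236,.1503]
print(movel([*s,.0615],v=.015,until_force=6));st("a")
print(movel([*s,.0575],v=.008,until_force=5));st("b");wait(.2);st("c")
print("width",get_grip_width()*88)
```

```text
False
a [0.5236 0.1503 0.0614] [-0.38 -0.68 -4.24] [-0.106  0.034  0.006] 17.33
True
b [0.5238 0.1503 0.0604] [-1.43 -0.02  6.  ] [-0.06   0.069  0.029] 17.64
c [0.5237 0.1503 0.0604] [-1.08 -0.48  6.15] [-0.128  0.09  -0.074] 17.84
width 41.80041658605872
```

Run:
```python
from h import *
s=[.5237,.1503]
command_gripper(0.8);wait(.2);st("open")
movel([*s,.15],v=.08);move_pose([.40,-.1,.3],Q(-12));wait(.3);st("up")
a=avg("scene",6);b=avg("top",6)
cv2.imwrite("pics/end.png",np.hstack([crop(b,211,233,28,400),crop(a,276,150,32,400)]))
```

```text
open [0.5226 0.15   0.0593] [ 0.07 -0.03 -0.07] [-0.033  0.078 -0.03 ] 18.68
up [ 0.4002 -0.0995  0.2996] [-0.1  -0.05  0.4 ] [-0.058  0.106  0.022] 21.47
```

View pics/end.png

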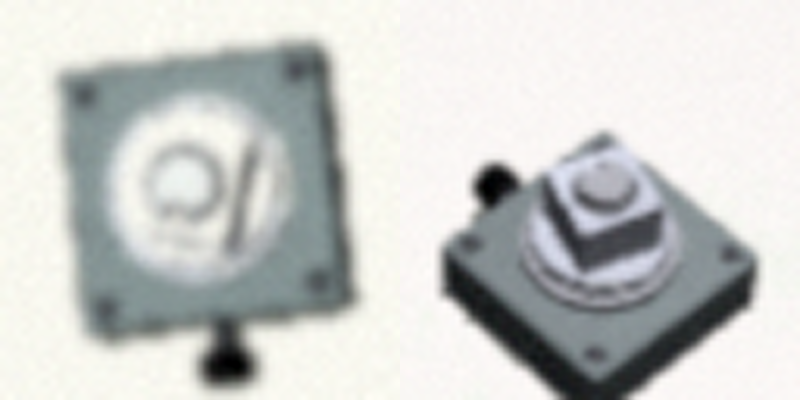

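Both views show the hub flat on the seat: disc at (200,190) in the top view, and the shaft end standing slightly above the neck at (605,185) in the scene view. The gripper is clear of it.

```bash
python3 -c "
from station import *
print(job_done())"
```

```text
the job is handed in; nothing more can be done
None
```

The hub is on the keyed shaft with its tab in the keyway, flat on the seat and released with about 10 N of contact force; I handed the job in at about 22 s, but no verdict came back.

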